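# Load the power adapter into the test nest

## Task

Load the black power adapter brick into the aluminium test nest: lengthwise, lying flat, slide it in through the flared mouth, under the bridge with its sprung hold-down roller, until it is fully home and holds the contact plate hidden inside pressed in. Push past the roller's resistance but stop as soon as the brick comes up solid, do not ram the nest, then let go; leave the carton and the bottle standing where they are.

Things in the scene. Friction and masses are not known exactly. Their poses are not given: they have to be found in the camera images.
- adapter: The black power adapter brick, a plain box 60 (its x) x 145 (its y, long axis) x 34 mm (z), 0.3 to 0.5 kg. Origin: centre of its underside. It lies flat on the bench. Either end may go first.
- nest: Aluminium test nest, fixed to the bench; place and heading differ. Origin: on the bench, middle of its mouth; +x is the way in, z up. No floor: the brick slides on the bench. Rails 64 mm apart inside run from x = 0 to 118 mm; with its screw feet (6 mm high) it is 122 mm wide. Flared lead-in cheeks, 30 mm high, reach out to x = -23 mm, opening to about 82 mm. Over 60 N on it is ramming.
- bridge (a point): Middle of the bridge's front top edge, 45 mm above the nest's origin. The bridge (roof) covers the rails for the whole length: underside 37 mm, top 45 mm above the bench, with a spring cap up to 69 mm high at nest x = 15 to 45 mm. Inside, hidden from above, is a solid stop set by hand: its depth differs from start to start and shows only by touch.
- roller_low (a point): Lowest point of the sprung, free-turning hold-down roller (radius 12 mm, axis across the way in) under the bridge at nest x = 30 mm, 31.5 mm above the bench, 2.5 mm below the brick's top. Pushing the brick's leading end under it takes 7 to 11 N; the brick then slides on at 5 to 8 N, held down by the roller.
- contact_plate (a joint): Sprung plate on the hidden stop's face, pressed inwards by the brick's end: 0 = out, 0.006 m = fully pressed, brick home. There the brick's leading end is somewhere between nest x = 61 and 86 mm (59 to 84 mm of it stay outside) and it comes up solid. The spring is light (1.3 N pressed), so the brick stays home by friction.
- carton: Small flat grey-blue cardboard box, 61 x 85 x 19 mm, bystander. Origin: centre of its underside. May lie where the adapter lay in another start.
- bottle: White round plastic bottle with a blue cap, 54 mm diameter, 134 mm tall, standing; bystander. Origin: centre of its underside.

How it is judged:
By the outcome, as a careful person would: the job done as asked, in the order asked, and still so for the second after the job is handed in, with the robot touching nothing.
It also fails if it takes over 48 s, if anything falls off the work surface, if the arm or the gripper's body presses on something with over 40 N, if the wrist force passes 120 N, or if a joint passes its speed limit or range.

## Robot

A 6-joint arm with a two-finger parallel gripper is mounted at the origin on a cart in front of the work surface, level with it; the furniture and walls round the work are solid. World frame = base frame: x ahead of the robot, y to its left, z up, the work surface at z = 0. Lengths are in m, angles in rad, forces in N, time in s.
With the tool pointing down it reaches from about 0.375 to 0.9 m from the base axis. Payload 3.1 kg.
Tool frame: the origin (TCP) lies midway between the tips of the shut fingers; the grasp point (between the pads) lies robot.grip_depth behind it (robot.grip_depth is the distance from the TCP to the grasp point, in m); z points along the fingers, y is the line along which they close (so a half turn about z gives the same grasp; the last joint's range is limited). The gripper opens to 87 mm and grips with 3 to 60 N. Pads are 19 mm wide; open, the fingers measure 117 mm over their backs; the gripper's body (75 mm by 190 mm) begins 51 mm behind the grasp point.
Start: joints at [-1.28, 0.527, 1.433, -0, 1.181, -0.178], TCP at [0.282, -0.558, 0.192] pointing down, gripper open.
Joint ranges: [-3.08, 3.08], [-0.75, 2.2], [0.22, 2.44], [-1.43, 4.57], [0, 2.65], [-2.85, 2.85]. Speed limits (rad/s): [2.79, 2.79, 3.14, 3.14, 3.14, 3.14].

## Interface

Orientations are given as a unit quaternion [x, y, z, w].
In Python, from rig import robot gives the robot as it stands.
- The arm moves only by the shell command python3 -m creep 'ROWS' [OPENING] [FORCE]. ROWS is one flat JSON list of numbers that holds 1 to 20 rows one after another, with no inner brackets; each row has 4 numbers: dx, dy, dz in m, then a turn about the tool's z in rad; each row shifts and turns the commanded pose from where the row before left it, along the tool's axes as they then stand; what a row does not reach is not made up. A row lasts 1/12 s, in which the tool goes at most 0.0417 m and 0.125 rad, less where a joint would pass 70% of its speed; a pose out of reach is approached as far as the arm can. OPENING is the finger opening in m, set as the command begins (- or left out keeps the last). The fingers move at their own pace and stop on an object; FORCE is the grip in N (left out, the last holds). Time passes only in rows, so rows that do not move let the fingers close. It prints the time, the measured TCP pose, the force, the opening and the grip force at its end. Input that does not fit is refused with a message, and nothing moves.
- robot.get_obs(): the state, without advancing time (a new reading comes with each control period).
- robot.camera(name): name is "scene" or "top" or "wrist"; returns a dict with "img" (384x512x3 uint8, red, green, blue), "fx", "fy", "cx", "cy" (pixels), "k1" (the pictures are not rectified: a ray, as slopes to the right and down, at radius r is drawn at 1 + k1 r^2 times it, then the intrinsics apply), "xyz" and "attitude" of the camera in the world. Camera axes: x right, y down, z forward; pixel columns grow to the right and rows downward; lengths in m; the calibration is good to about 2 mm. A picture is of the moment at which its call begins. There is no depth.
- robot.hand_in(): hands the job in; it is judged then, once.
The state is a dict: "time": time; "q": joint angles; "joint_velocities": joint speeds; "joint_torque": joint torques, N m; "position": TCP position; "tool_rot": TCP orientation; "ft_force": force on the tool from outside, world axes, zero at the start; "moment": the same for the moment, N m; "grip_width": finger opening in m; "grip_force": force on a finger pad.
Only numpy, scipy, OpenCV 4.12 (cv2) and the standard library are available. Lean on these libraries where they do the work, as an engineer would, in place of code of your own. Each camera call takes 0.05 s, during which the arm holds its last target. There are 200 camera calls.

## Working session

There is one attempt and no reset: what is moved stays moved. The work goes in short steps, Python scripts to look and compute and a shell command to move; the robot and the scene stay as the last step left them, time stands still between calls to the robot, and variables do not carry over. Pictures are saved under pics/ and viewed, at most 11 in all, crops included, and the job is handed in when it is done.

```bash
mkdir -p pics; ls; python3 - <<'E'
from rig import robot
import cv2
print(robot.get_obs(), robot.grip_depth)
for n in ("scene","top"):
    c=robot.camera(n); cv2.imwrite(f"pics/{n}0.png",cv2.resize(c["img"][:,:,::-1],(800,600),interpolation=cv2.INTER_CUBIC))
    print({k:v for k,v in c.items() if k!="img"})
E
```

```text
pics
{'time': 0.0, 'q': array([-1.28050959e+00,  5.28476003e-01,  1.43391349e+00, -1.08467943e-05,
        1.18136789e+00, -1.78493677e-01]), 'joint_velocities': array([ 0.00106954,  0.00110561, -0.00095693,  0.00037591, -0.00191161,
       -0.00182738]), 'joint_torque': array([-1.13148275e-05, -4.40040350e+01, -1.76594067e+01,  6.32911082e-02,
        5.81861415e-02, -1.63769496e-04]), 'position': array([ 0.28216904, -0.55678533,  0.19126209]), 'tool_rot': array([ 9.72655097e-01,  2.32251782e-01, -6.54762762e-05, -1.08039555e-03]), 'ft_force': array([-0.36863192, -0.52648551, -0.04284383]), 'moment': array([-0.00151315,  0.03006235,  0.02278096]), 'grip_force': 0.0, 'grip_width': 0.0870713231306155} 0.0187
{'fx': 429.92971578420423, 'fy': 429.92971578420423, 'cx': 258.68241703097254, 'cy': 191.53556636560134, 'k1': -0.08473491576702727, 'xyz': array([-0.33775731,  0.74826365,  0.67789966]), 'attitude': array([-0.33363613,  0.7864019 , -0.47386535,  0.2138004 ])}
{'fx': 418.9294846074496, 'fy': 418.9294846074496, 'cx': 253.91874794734974, 'cy': 186.60950179001722, 'k1': 0.05382959057485769, 'xyz': array([ 0.47969666, -0.06434348,  1.03914717]), 'attitude': array([ 0.71058102, -0.70322275,  0.01145067, -0.02052429])}
```

View pics/scene0.png

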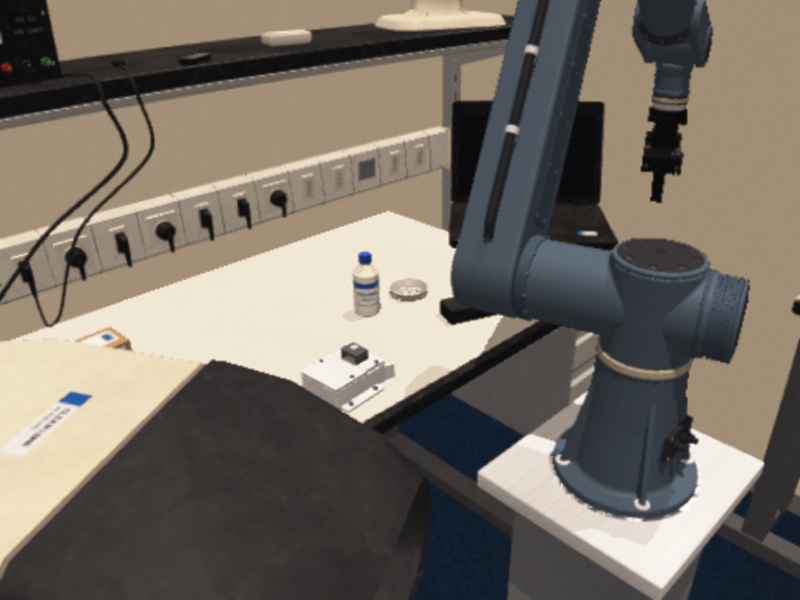

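View pics/top0.png

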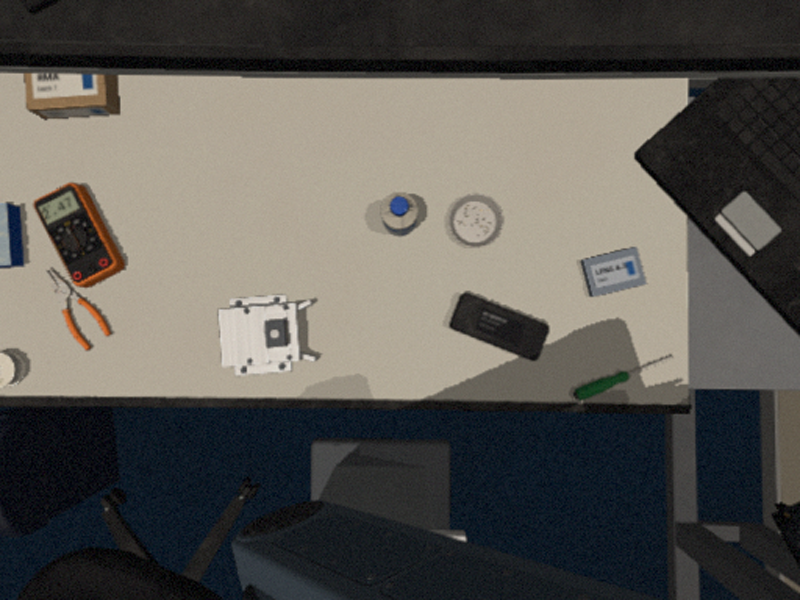

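The scene view shows the nest at about (345,375), the bottle at (366,285), and the adapter mostly hidden behind the arm near (465,308). The top view has the adapter at (499,325), the nest at (265,334) with its mouth on the right at x≈300-315, the bottle at (399,212) and the carton at (613,272).

```bash
cat > h.py <<'E'
from rig import robot
import cv2, numpy as np
from scipy.spatial.transform import Rotation as R
def shot(n): return robot.camera(n)
def ray(c,u,v):
    d=np.array([(u-c["cx"])/c["fx"],(v-c["cy"])/c["fy"]]); s=d.copy()
    for _ in range(20): s=d/(1+c["k1"]*(s@s))
    return R.from_quat(c["attitude"]).apply([s[0],s[1],1])
def at(c,u,v,z):
    r=ray(c,u,v); return c["xyz"]+r*(z-c["xyz"][2])/r[2]
def meet(c1,p1,c2,p2):
    a,b=ray(c1,*p1),ray(c2,*p2); t=np.linalg.lstsq(np.c_[a,-b],c2["xyz"]-c1["xyz"],rcond=None)[0]
    A=c1["xyz"]+t[0]*a;B=c2["xyz"]+t[1]*b; return (A+B)/2,np.linalg.norm(A-B)
def crop(c,u0,v0,u1,v1,k,name):
    cv2.imwrite("pics/"+name,cv2.resize(c["img"][v0:v1,u0:u1,::-1],None,fx=k,fy=k,interpolation=cv2.INTER_CUBIC))
E
python3 - <<'E'
from h import *
import pickle
c=shot("top"); pickle.dump(c,open("top.pkl","wb"))
a=c["img"][180:250,135:215]; b=c["img"][175:245,280:360]
m=np.hstack([a,b])[:,:,::-1]
cv2.imwrite("pics/t1.png",cv2.resize(m,None,fx=5,fy=5,interpolation=cv2.INTER_CUBIC))
E
```

```text
(no output)
```

View pics/t1.png

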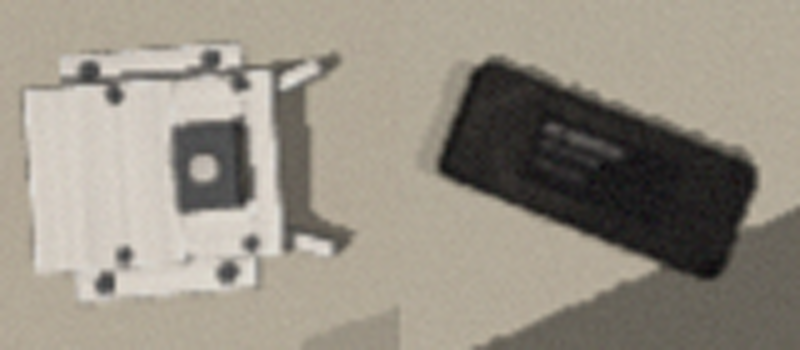

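The crop shows the nest bridge top with front corners at (272,69) and (281,254) and rear corners at (25,89) and (38,273). The adapter's corners are at about (485,62), (757,165), (712,278) and (442,170).

```bash
python3 - <<'E'
from h import *
import pickle
c=pickle.load(open("top.pkl","rb"))
print("nest")
P=[at(c,135+x/5-.4,180+y/5-.4,.045) for x,y in [(272,69),(281,254),(38,273),(25,89)]]
for p in P: print(p.round(4))
f=(P[0]+P[1])/2; b=(P[2]+P[3])/2; d=f-b; print("front",f.round(4),"len",np.linalg.norm(d),"wid",np.linalg.norm(P[0]-P[1]),"in heading",np.degrees(np.arctan2(-d[1],-d[0])), "from widths", np.degrees(np.arctan2(*(P[1]-P[0])[[1,0]])))
print("adapter")
P=[at(c,280+(x-400)/5-.4,175+y/5-.4,.034) for x,y in [(480,62),(757,160),(715,278),(442,170)]]
for p in P: print(p.round(4))
print(np.mean(P,0).round(4)); d=(P[1]+P[2]-P[0]-P[3])/2; print(np.linalg.norm(d),np.degrees(np.arctan2(d[1],d[0])))
o=robot.get_obs(); M=R.from_quat(o["tool_rot"]).as_matrix(); print(M.round(3))
E
```

```text
nest
[0.5069 0.1027 0.045 ]
[0.4195 0.0968 0.045 ]
[0.4095 0.2112 0.045 ]
[0.4963 0.2195 0.045 ]
front [0.4632 0.0998 0.045 ] len 0.1160637245250106 wid 0.08765404992399631 in heading 95.09730749888162 from widths -176.14571640792818
adapter
[ 0.5252 -0.1511  0.034 ]
[ 0.4798 -0.283   0.034 ]
[ 0.4235 -0.2631  0.034 ]
[ 0.4733 -0.1333  0.034 ]
[ 0.4754 -0.2077  0.034 ]
0.13924193345004424 -109.98221356795156
[[ 0.892  0.452 -0.   ]
 [ 0.452 -0.892  0.002]
 [ 0.    -0.002 -1.   ]]
```

```bash
python3 -m creep '[0.029,-0.0185,0,0,0.029,-0.0185,0,0,0.029,-0.0185,0,0,0.029,-0.0185,0,0,0.029,-0.0185,0,0,0.029,-0.0185,0,0,0.029,-0.0185,0,0,0.029,-0.0185,0,0,0.029,-0.0185,0,0,0.029,-0.0185,0,0,0,0,0,-0.125,0,0,0,-0.125,0,0,0,-0.125,0,0,0,-0.125,0,0,0,-0.125,0,0,0,-0.125,0,0,0,0,0,0,0,0]' 0.087
python3 - <<'E'
from h import *
import pickle
c=shot("wrist"); pickle.dump(c,open("w1.pkl","wb")); print(c["xyz"],c["attitude"])
cv2.imwrite("pics/w1.png",cv2.resize(c["img"][:,:,::-1],(800,600)))
o=robot.get_obs(); print(o["position"],R.from_quat(o["tool_rot"]).as_matrix().round(3))
E
```

```text
time: 1.65
position: [0.4574, -0.2613, 0.1921]
tool_rot: [0.821, 0.571, -0.0, -0.0]
ft_force: [0.7, -0.6, -0.3]
grip_width: 0.0873
grip_force: 0.0
[ 0.48522945 -0.18722334  0.38434799] [ 0.97384236 -0.17455049 -0.02613948  0.14310805]
[ 0.45742213 -0.26138028  0.19208951] [[ 0.348  0.938 -0.   ]
 [ 0.938 -0.348  0.   ]
 [ 0.    -0.    -1.   ]]
```

View pics/w1.png

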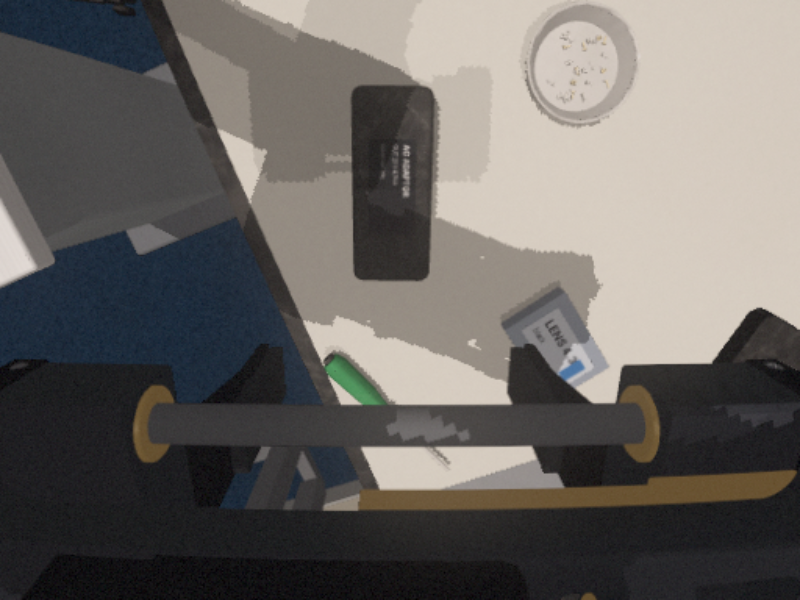

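The adapter appears upright in the wrist view, with corners at about (352,86), (434,86), (430,280) and (354,280). The carton is at (555,330), clear of the fingers' descent, and the screwdriver handle is at (350,375).

```bash
python3 - <<'E'
from h import *
import pickle
t=pickle.load(open("top.pkl","rb"));w=pickle.load(open("w1.pkl","rb"))
T=[(280+(x-400)/5-.4,175+y/5-.4) for x,y in [(442,170),(480,62),(757,160),(715,278)]]
W=[(x/1.5625,y/1.5625) for x,y in [(352,86),(434,86),(430,280),(354,280)]]
Z=[]
for a,b in zip(T,W):
    p,e=meet(t,a,w,b); print(p.round(4),round(e,4)); Z.append(p[2])
print("z",np.mean(Z))
P=np.array([at(w,*b,.034) for b in W]); print(P.round(4)); d=(P[0]+P[1]-P[2]-P[3])/2; L=np.linalg.norm(d);u=d/L
print(P.mean(0),L,np.linalg.norm(P[0]-P[1]),np.linalg.norm(P[2]-P[3]),np.degrees(np.arctan2(u[1],u[0])))
o=robot.get_obs(); M=R.from_quat(o["tool_rot"]).as_matrix()
g=P.mean(0)-.0565*u; print("grip",g, "tool delta",M.T@(np.r_[g[:2],.0055]-o["position"]))
p=at(w,350/1.5625,375/1.5625,.01);print("screwdriver",p)
E
```

```text
[ 0.4733 -0.1324  0.0469] 0.0
[ 0.5257 -0.1509  0.0405] 0.0017
[ 0.479  -0.2778  0.0568] 0.0017
[ 0.4243 -0.2602  0.0478] 0.0004
z 0.04800792241688241
[[ 0.4729 -0.1303  0.034 ]
 [ 0.5273 -0.1505  0.034 ]
 [ 0.4777 -0.2837  0.034 ]
 [ 0.4217 -0.263   0.034 ]]
[ 0.47490221 -0.20689829  0.034     ] 0.14216061513158068 0.058032244453605795 0.05968788042333865 69.26289737596812
grip [ 0.45489666 -0.25973793  0.034     ] tool delta [ 0.00063301 -0.00287585  0.18659059]
screwdriver [ 0.38121581 -0.3486715   0.01      ]
```

```bash
python3 -m creep '[0,-0.003,0.03,0,0,0,0.03,0,0,0,0.03,0,0,0,0.03,0,0,0,0.03,0,0,0,0.02,0,0,0,0.01,0,0,0,0.006,0,0,0,0,0,0,0,0,0]' 0.087
python3 -m creep '[0,0,0,0,0,0,0,0,0,0,0,0,0,0,0,0,0,0,0,0,0,0,0,0,0,0,0,0,0,0,0,0,0,0,0,0,0,0,0,0]' 0.05 30
python3 - <<'E'
from h import *
import pickle
c=shot("wrist"); pickle.dump(c,open("w2.pkl","wb"))
cv2.imwrite("pics/w2.png",cv2.resize(c["img"][:,:,::-1],(800,600)))
E
```

```text
time: 2.53
position: [0.4553, -0.2609, 0.0069]
tool_rot: [0.82, 0.572, 0.0, 0.001]
ft_force: [-0.2, 0.3, 0.5]
grip_width: 0.0868
grip_force: 0.0
time: 3.37
position: [0.4547, -0.2604, 0.0062]
tool_rot: [0.82, 0.572, -0.0, -0.0]
ft_force: [-0.2, 0.5, 0.0]
grip_width: 0.0503
grip_force: 0.0
```

View pics/w2.png

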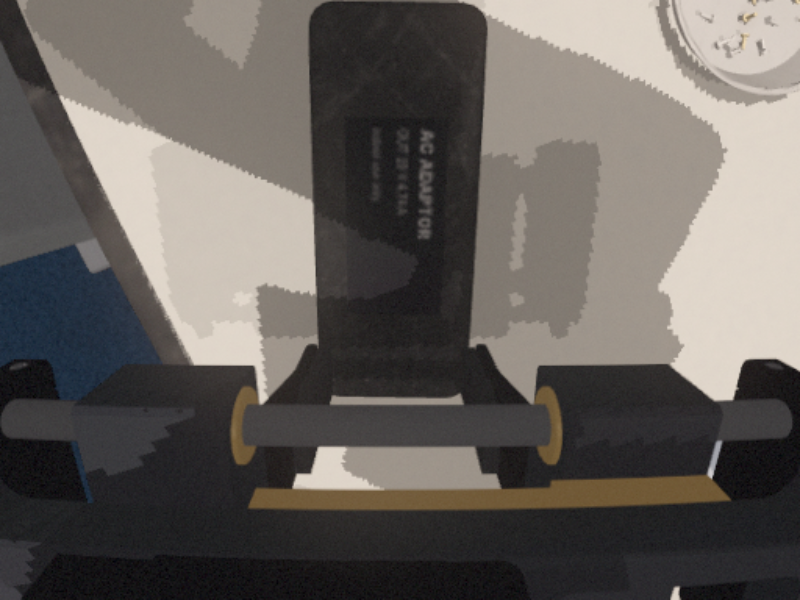

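The fingers closed to 50 mm with no force, so the brick's near end (image row ≈395) lies ahead of the pads. I'll re-measure from this view.

```bash
python3 - <<'E'
from h import *
import pickle
t=pickle.load(open("top.pkl","rb"));w=pickle.load(open("w1.pkl","rb"));v=pickle.load(open("w2.pkl","rb"))
W=[(x/1.5625,y/1.5625) for x,y in [(352,86),(434,86),(430,280),(354,280)]]
V=[(x/1.5625,y/1.5625) for x,y in [(309,2),(487,2),(465,396),(323,396)]]
for a,b in zip(W,V): print(meet(w,a,v,b))
o=robot.get_obs(); M=R.from_quat(o["tool_rot"]).as_matrix()
for z in (.034,0):
  for b in V: p=at(v,*b,z); print(z,p.round(4),"tool",(M.T@(p-o["position"])).round(4))
print("cam in tool",M.T@(v["xyz"]-o["position"]),o["position"],o["grip_width"],o["q"])
n=robot.camera("top"); crop(n,260,150,380,240,6,"t2.png")
E
```

```text
(array([ 0.47275192, -0.13014285,  0.03281248]), np.float64(0.00014840055620694395))
(array([ 0.52736106, -0.15001149,  0.03163016]), np.float64(0.0006511924277948525))
(array([ 0.47694915, -0.2854102 ,  0.02783192]), np.float64(0.0012800429863800715))
(array([ 0.4211657 , -0.26421422,  0.02931721]), np.float64(0.0006563136864880091))
0.034 [ 0.4727 -0.1306  0.034 ] tool [ 0.1281 -0.0278 -0.0278]
0.034 [ 0.5265 -0.1503  0.034 ] tool [ 0.1281  0.0295 -0.0278]
0.034 [ 0.4765 -0.2818  0.034 ] tool [-0.0126  0.0279 -0.0278]
0.034 [ 0.4231 -0.2622  0.034 ] tool [-0.0126 -0.029  -0.0278]
0 [ 0.4708 -0.1191  0.    ] tool [ 0.1382 -0.0336  0.0062]
0 [ 0.5357 -0.1428  0.    ] tool [0.1383 0.0355 0.0062]
0 [ 0.4753 -0.3016  0.    ] tool [-0.0315  0.0336  0.0062]
0 [ 0.4109 -0.278  -0.    ] tool [-0.0316 -0.035   0.0062]
cam in tool [ 0.0791815   0.00023848 -0.19225934] [ 0.45468337 -0.26039776  0.00618782] 0.0503808560275079 [-7.33567502e-01  6.93267770e-01  1.82408307e+00  1.67067520e-06
  6.24381670e-01 -3.81583135e-01]
```

View pics/t2.png

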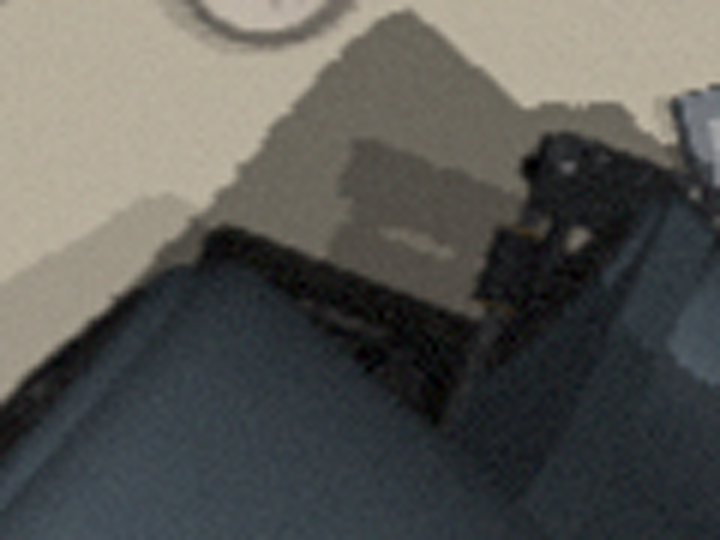

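The top view is blocked by the arm: the brick edge shows at (220,240)-(470,330) and the gripper sits on its far end. I'll check the wrist picture against where the tips should project.

```bash
python3 - <<'E'
from h import *
import pickle
v=pickle.load(open("w2.pkl","rb"))
o=robot.get_obs(); M=R.from_quat(o["tool_rot"]).as_matrix()
C=R.from_quat(v["attitude"]).inv()
k=6;u0,v0=190,210
im=cv2.resize(v["img"][v0:v0+90,u0:u0+132,::-1],None,fx=k,fy=k,interpolation=cv2.INTER_CUBIC)
im=np.clip(im.astype(float)*2.2,0,255).astype(np.uint8)
for y,col in ((.025,(0,0,255)),(.03,(0,255,0)),(.0435,(255,0,0))):
  for s in(1,-1):
    for x,z in((0,0),(.0095,0),(0,-.0187),(0,-.028)):
      p=C.apply(o["position"]+M@[x,s*y,z]-v["xyz"]); q=p[:2]/p[2]; q=q*(1+v["k1"]*(q@q)); q=q*v["fx"]+[v["cx"],v["cy"]]
      cv2.circle(im,tuple(int(a) for a in (q-[u0,v0]+.5)*k),3,col,-1)
cv2.imwrite("pics/w2c.png",im)
print(o["grip_width"],o["grip_force"],o["time"])
E
```

```text
0.05009265661574882 0.0 3.4667
```

View pics/w2c.png

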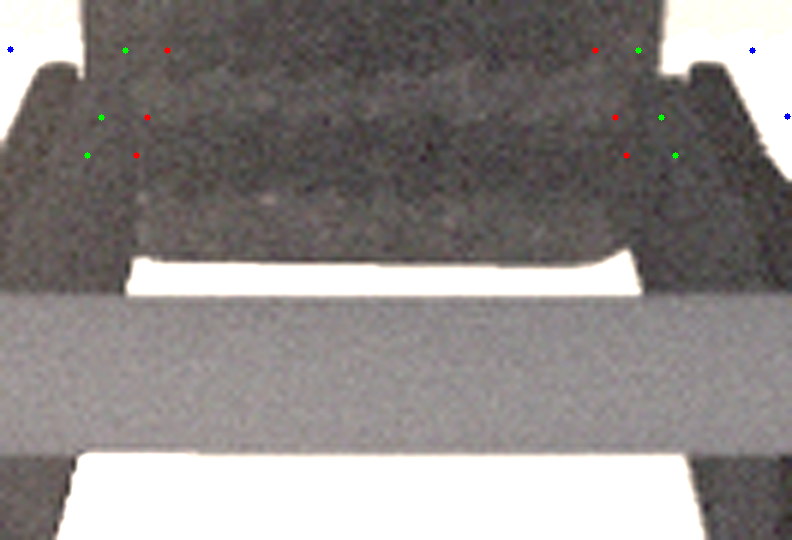

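```bash
python3 -m creep '[0,0,0,0,0,0,0,0,0,0,0,0]' 0.045 30; python3 -m creep '[0,0,0,0,0,0,0,0,0,0,0,0,0,0,0,0,0,0,0,0]' 0.03 30
python3 - <<'E'
from h import *
c=shot("wrist"); crop(c,100,140,420,340,2.5,"w3.png")
E
```

```text
time: 3.72
position: [0.4547, -0.2605, 0.0062]
tool_rot: [0.82, 0.572, -0.0, -0.0]
ft_force: [0.2, 0.6, 0.5]
grip_width: 0.0455
grip_force: 0.0
time: 4.13
position: [0.4547, -0.2604, 0.0063]
tool_rot: [0.82, 0.572, 0.0, 0.0]
ft_force: [-0.1, -0.1, -0.9]
grip_width: 0.0305
grip_force: 0.0
```

View pics/w3.png

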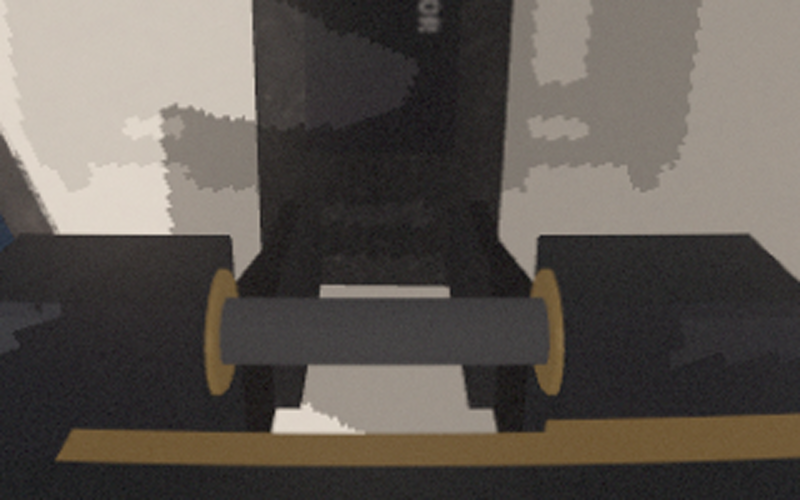

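Inner finger faces now read 30 mm over the brick's image with no contact force, so the picture and the touch disagree. I'll settle it by touch: back off, then come forward gently.

```bash
python3 -m creep '[-0.01,0,0,0,-0.01,0,0,0,-0.01,0,0,0,-0.01,0,0,0,0,0,0,0]'; python3 -m creep '[0.005,0,0,0,0.005,0,0,0,0.005,0,0,0,0,0,0,0]';python3 - <<'E'
from h import *
import pickle
v=pickle.load(open("w2.pkl","rb")); c=shot("wrist"); pickle.dump(c,open("w4.pkl","wb"))
g=c["img"].sum(2)
# black top rows along brick's column 253: profile
print(v["img"].sum(2)[0:12,253], g[0:90:3,253]); 
print("row60",[int(x) for x in g[100,180:330:4]])
E
```

```text
time: 4.6
position: [0.4407, -0.3011, 0.0064]
tool_rot: [0.821, 0.571, 0.0, 0.001]
ft_force: [0.9, 0.3, -0.1]
grip_width: 0.0302
grip_force: 0.0
time: 4.93
position: [0.446, -0.2819, 0.0061]
tool_rot: [0.82, 0.573, -0.0, -0.001]
ft_force: [0.2, 0.1, -0.3]
grip_width: 0.0299
grip_force: 0.0
[290 175 130 129 121 129 134 116 131 127 116 131] [104 123 115 121 117 120 114 110  94  84  72  93  90  86 108  96  85 100
  95  90  90  79  89  82  90  91  97 110  89  93]
row60 [374, 378, 368, 363, 371, 266, 143, 132, 112, 125, 121, 98, 110, 109, 78, 101, 76, 99, 97, 103, 85, 89, 97, 227, 243, 96, 96, 119, 133, 138, 140, 149, 245, 389, 432, 442, 448, 444]
```

```bash
python3 - <<'E'
from h import *
import pickle
c=pickle.load(open("w4.pkl","rb")); im=np.clip(c["img"][:,:,::-1].astype(float)*1.8,0,255).astype(np.uint8)
cv2.imwrite("pics/w4.png",cv2.resize(im,(800,600),interpolation=cv2.INTER_CUBIC))
E
```

```text
(no output)
```

View pics/w4.png

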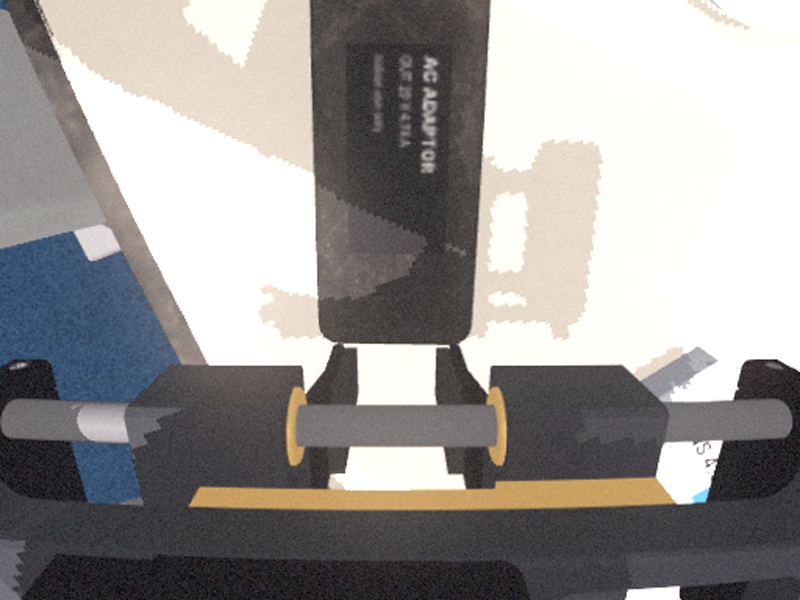

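This view is clear. The fingertips (row 345) have the same scale (2.67 px/mm) as the brick's top (2.63 px/mm; near end at row 340), so the real tips sit about 28 mm above the reported TCP and slid just over the brick. I'll go back over it and descend further under force watch.

```bash
python3 -m creep '[0,0,-0.02,0,0,0,0,0,0,0,0,0,0.012,0,0,0,0.011,0,0,0,0,0,0,0,0,0,0.01,0,0,0,0.01,0,0,0,0,0]' 0.087 40
python3 -m creep '[0,0,0.003,0,0,0,0,0]'; python3 -m creep '[0,0,0.002,0,0,0,0,0]';  python3 -m creep '[0,0,0.002,0,0,0,0,0]'
```

```text
time: 5.73
position: [0.4529, -0.2613, 0.0039]
tool_rot: [0.82, 0.572, -0.0, -0.002]
ft_force: [-0.6, 0.9, -1.0]
grip_width: 0.0812
grip_force: 0.0
time: 5.9
position: [0.4536, -0.2623, 0.0023]
tool_rot: [0.82, 0.572, -0.0, -0.001]
ft_force: [0.3, 0.3, 0.4]
grip_width: 0.0858
grip_force: 0.0
time: 6.07
position: [0.454, -0.2625, 0.001]
tool_rot: [0.82, 0.572, -0.0, -0.0]
ft_force: [0.8, -0.0, 0.1]
grip_width: 0.0869
grip_force: 0.0
time: 6.23
position: [0.454, -0.2624, -0.0008]
tool_rot: [0.82, 0.572, 0.0, 0.0]
ft_force: [-0.3, -0.1, 0.2]
grip_width: 0.087
grip_force: 0.0
```

The TCP reads below the bench with no force, so the tips really are higher than reported. I'll keep going down.

```bash
python3 -m creep '[0,0,0.004,0,0,0,0.004,0,0,0,0,0]'; python3 -m creep '[0,0,0.003,0,0,0,0.003,0,0,0,0,0]';  python3 -m creep '[0,0,0.003,0,0,0,0,0]'; python3 -m creep '[0,0,0,0,0,0,0,0,0,0,0,0,0,0,0,0,0,0,0,0,0,0,0,0,0,0,0,0]' 0.045 40
```

```text
time: 6.48
position: [0.4536, -0.262, -0.0094]
tool_rot: [0.82, 0.572, -0.0, -0.001]
ft_force: [-0.0, -1.2, 0.7]
grip_width: 0.0872
grip_force: 0.0
time: 6.73
position: [0.4537, -0.2621, -0.0153]
tool_rot: [0.82, 0.572, -0.0, -0.0]
ft_force: [-1.3, -0.5, -0.6]
grip_width: 0.0868
grip_force: 0.0
time: 6.9
position: [0.4538, -0.2621, -0.0182]
tool_rot: [0.82, 0.572, -0.0, -0.0]
ft_force: [-0.2, -0.6, -0.1]
grip_width: 0.0869
grip_force: 0.0
time: 7.48
position: [0.4539, -0.2623, -0.0177]
tool_rot: [0.82, 0.572, -0.0, -0.0]
ft_force: [-0.5, -0.6, 1.7]
grip_width: 0.0597
grip_force: 40.1
```

The grip holds at 59.7 mm with 40 N. Before dragging, I'll check the bottle's clearance from the 190 mm wide gripper body and refine the nest pose.

```bash
python3 - <<'E'
from h import *
import pickle
c=pickle.load(open("top.pkl","rb"))
print("cap at z.134",at(c,399/1.5625,206/1.5625,.134)); 
s=shot("scene")
print("base scene (front rim)",at(s,366/1.5625,317/1.5625,0.0), "cap tri",meet(c,(399/1.5625,206/1.5625),s,(365/1.5625,253/1.5625)))
# body blob extents in the top view
for v in range(118,156,4): print(v,c["img"][v,236:276:2].sum(1))
g=c["img"].min(2).astype(int)
# bridge long edges: sub-pixel jumps along columns away from feet
for u in list(range(141,148))+list(range(184,190)):
    col=g[188:242,u]; d=np.diff(col); print(u,188+int(np.argmax(d)),188+int(np.argmin(d)),end=" | ")
E
```

```text
cap at z.134 [ 0.63980472 -0.05436448  0.134     ]
base scene (front rim) [ 0.62323596 -0.02929076  0.        ] cap tri (array([ 0.64143693, -0.05283587,  0.13282497]), np.float64(0.0041260229790501006))
118 [498 487 500 492 493 506 511 495 496 501 498 497 492 497 498 496 496 495
 491 492]
122 [500 505 484 494 491 498 492 495 492 496 494 492 498 500 495 501 499 494
 500 496]
126 [497 495 490 496 501 463 418 410 323 284 270 265 379 380 308 289 316 484
 492 498]
130 [458 447 424 428 414 413 393 268 266 272 265 273 226 272 366 327 293 284
 421 502]
134 [429 434 433 430 408 425 407 296 280 267 265 262 206 357 402 404 293 297
 287 481]
138 [424 429 423 426 433 454 444 422 379 303 230 374 448 439 436 356 298 284
 309 482]
142 [434 432 431 427 394 319 466 463 464 454 443 418 450 457 318 229 301 472
 500 497]
146 [461 429 434 432 440 385 245 225 282 304 286 219 196 210 268 469 506 500
 493 505]
150 [498 493 488 498 490 495 491 465 332 274 256 265 426 495 502 497 497 501
 507 499]
154 [498 488 493 493 501 496 488 497 489 499 507 499 490 492 495 495 489 493
 484 491]
141 197 196 | 142 197 234 | 143 197 234 | 144 197 196 | 145 197 196 | 146 197 233 | 147 197 194 | 184 197 226 | 185 193 226 | 186 193 192 | 187 193 230 | 188 193 192 | 189 193 230 |
```

The bottle stands at (0.64, -0.053), about 40 mm clear of the gripper body. I'll drag the brick to the mouth and turn it.

```bash
python3 -m creep '[0.0183,-0.0042,0,0,0.0183,-0.0042,0,0,0.0183,-0.0042,0,0,0.0183,-0.0042,0,0,0.0183,-0.0042,0,0,0.0183,-0.0042,0,0,0.0183,-0.0042,0,0,0.0183,-0.0042,0,0,0.0183,-0.0042,0,0,0.0183,-0.0042,0,0,0,0,0,-0.06,0,0,0,-0.08,0,0,0,-0.08,0,0,0,-0.08,0,0,0,-0.08,0,0,0,-0.06,0,0,0,0,0,0,0,0]'
python3 - <<'E'
from h import *
import pickle
c=shot("wrist"); pickle.dump(c,open("w5.pkl","wb"))
cv2.imwrite("pics/w5.png",cv2.resize(c["img"][:260,100:420,::-1],None,fx=2.5,fy=2.3,interpolation=cv2.INTER_CUBIC))
o=robot.get_obs();print(o["position"],R.from_quat(o["tool_rot"]).as_matrix().round(4))
E
```

```text
time: 9.03
position: [0.4783, -0.0763, -0.0176]
tool_rot: [0.676, 0.737, 0.0, 0.001]
ft_force: [1.5, 0.2, 0.3]
grip_width: 0.0599
grip_force: 40.1
[ 0.47826034 -0.07632846 -0.01763493] [[-8.660e-02  9.962e-01  1.100e-03]
 [ 9.962e-01  8.660e-02 -5.000e-04]
 [-6.000e-04  1.000e-03 -1.000e+00]]
```

View pics/w5.png

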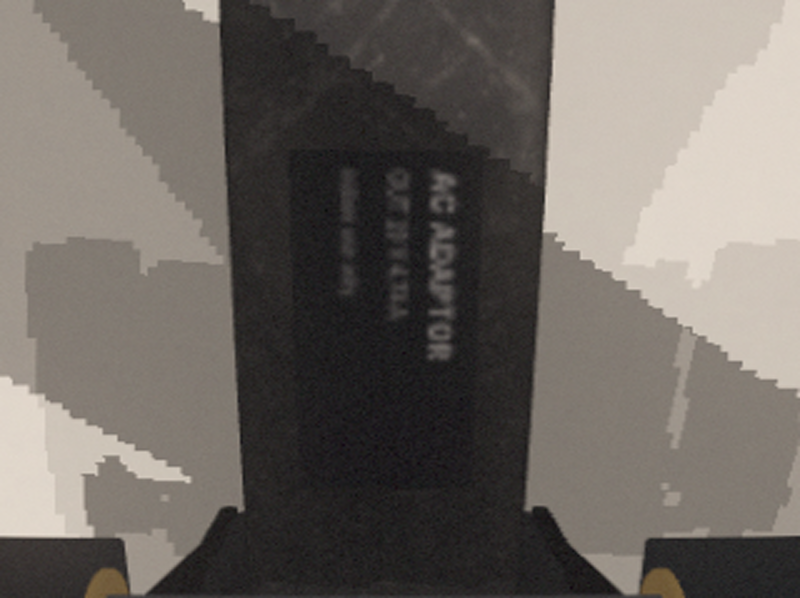

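The brick is held straight along the tool: its edges are symmetric, with the centre at x≈387 top and bottom. The nest lies beyond this view. I'll feed it in gently under force watch.

```bash
python3 -m creep '[0.006,0,0,0,0.006,0,0,0,0.006,0,0,0,0.006,0,0,0,0,0,0,0]'; python3 -m creep '[0.004,0,0,0,0.004,0,0,0,0.004,0,0,0,0,0,0,0]';python3 -m creep '[0.003,0,0,0,0.003,0,0,0,0.003,0,0,0,0,0,0,0]';python3 -m creep '[0.003,0,0,0,0.003,0,0,0,0,0,0,0]'
```

```text
time: 9.5
position: [0.475, -0.0504, -0.0177]
tool_rot: [0.675, 0.738, 0.0, -0.001]
ft_force: [1.7, 3.7, 2.0]
grip_width: 0.0594
grip_force: 40.1
time: 9.83
position: [0.4744, -0.0394, -0.0177]
tool_rot: [0.675, 0.738, 0.0, -0.0]
ft_force: [1.4, 0.4, 2.2]
grip_width: 0.0597
grip_force: 40.1
time: 10.17
position: [0.4738, -0.0308, -0.0177]
tool_rot: [0.675, 0.737, 0.0, 0.0]
ft_force: [0.6, -0.6, 3.1]
grip_width: 0.0598
grip_force: 40.1
time: 10.42
position: [0.4733, -0.0248, -0.0177]
tool_rot: [0.675, 0.737, 0.0, 0.0]
ft_force: [0.7, -0.9, 3.5]
grip_width: 0.0593
grip_force: 40.2
```

```bash
for i in 1; do :; done; python3 -m creep '[0.003,0,0,0,0.003,0,0,0,0,0,0,0]'; python3 -m creep '[0.003,0,0,0,0.003,0,0,0,0,0,0,0]';python3 -m creep '[0.003,0,0,0,0.002,0,0,0,0,0,0,0]';python3 -m creep '[0.003,0,0,0,0.002,0,0,0,0,0,0,0]'
```

```text
time: 10.67
position: [0.4727, -0.0187, -0.0177]
tool_rot: [0.675, 0.738, 0.0, -0.0]
ft_force: [1.4, -1.1, 3.2]
grip_width: 0.0596
grip_force: 40.2
time: 10.92
position: [0.4721, -0.0127, -0.0177]
tool_rot: [0.675, 0.738, 0.0, -0.0]
ft_force: [0.3, -2.0, 4.4]
grip_width: 0.0599
grip_force: 40.2
time: 11.17
position: [0.4717, -0.0079, -0.0177]
tool_rot: [0.675, 0.738, 0.0, -0.0]
ft_force: [0.7, -2.7, 5.7]
grip_width: 0.0597
grip_force: 40.2
time: 11.42
position: [0.472, -0.0043, -0.0177]
tool_rot: [0.674, 0.738, -0.0, 0.001]
ft_force: [1.1, -8.3, 4.2]
grip_width: 0.0597
grip_force: 40.0
```

The roller is engaging (8 N). I'll push through it.

```bash
python3 -m creep '[0.002,0,0,0,0.002,0,0,0,0,0,0,0]'; python3 -m creep '[0.002,0,0,0,0.002,0,0,0,0,0,0,0]';python3 -m creep '[0.003,0,0,0,0.003,0,0,0,0,0,0,0]';python3 -m creep '[0.003,0,0,0,0.003,0,0,0,0,0,0,0]'
```

```text
time: 11.67
position: [0.4715, -0.0005, -0.0177]
tool_rot: [0.674, 0.738, -0.0, 0.001]
ft_force: [0.7, -10.5, 5.3]
grip_width: 0.0598
grip_force: 40.1
time: 11.92
position: [0.471, 0.0038, -0.0177]
tool_rot: [0.675, 0.738, -0.0, 0.001]
ft_force: [0.9, -8.4, 4.5]
grip_width: 0.0599
grip_force: 40.2
time: 12.17
position: [0.4703, 0.01, -0.0177]
tool_rot: [0.675, 0.738, -0.0, 0.001]
ft_force: [0.8, -8.7, 4.8]
grip_width: 0.0596
grip_force: 40.2
time: 12.42
position: [0.4697, 0.016, -0.0177]
tool_rot: [0.675, 0.738, -0.0, 0.0]
ft_force: [0.8, -7.3, 5.3]
grip_width: 0.0596
grip_force: 40.2
```

```bash
python3 -m creep '[0.002,0,0,0,0.002,0,0,0,0,0,0,0]'; python3 -m creep '[0.002,0,0,0,0.001,0,0,0,0,0,0,0]';python3 -m creep '[0.001,0,0,0,0.001,0,0,0,0,0,0,0]';python3 -m creep '[0.001,0,0,0,0.001,0,0,0,0,0,0,0]' | grep -E 'pos|force'
```

```text
time: 12.67
position: [0.4694, 0.0199, -0.0177]
tool_rot: [0.675, 0.738, -0.0, 0.0]
ft_force: [-0.1, -8.4, 5.9]
grip_width: 0.0597
grip_force: 40.2
time: 12.92
position: [0.4691, 0.0227, -0.0177]
tool_rot: [0.675, 0.738, -0.0, 0.0]
ft_force: [-0.2, -8.9, 4.4]
grip_width: 0.0598
grip_force: 40.2
time: 13.17
position: [0.4689, 0.0247, -0.0177]
tool_rot: [0.675, 0.738, -0.0, 0.0]
ft_force: [0.3, -8.9, 3.8]
grip_width: 0.0596
grip_force: 40.1
position: [0.4687, 0.0266, -0.0177]
ft_force: [-0.4, -9.1, 5.7]
grip_force: 40.1
```

```bash
python3 -m creep '[0.001,0,0,0,0.001,0,0,0,0,0,0,0]' | grep -E 'pos|ft'; python3 -m creep '[0.001,0,0,0,0.001,0,0,0,0,0,0,0]' | grep -E 'pos|ft'
```

```text
position: [0.4685, 0.0286, -0.0177]
ft_force: [-0.5, -9.4, 5.5]
position: [0.4683, 0.0306, -0.0177]
ft_force: [1.3, -8.6, 5.0]
```

```bash
python3 -m creep '[0.001,0,0,0,0.001,0,0,0,0,0,0,0]' | grep -E 'pos|ft'; python3 -m creep '[0.001,0,0,0,0.001,0,0,0,0,0,0,0]' | grep -E 'pos|ft'; python3 -m creep '[0.001,0,0,0,0.001,0,0,0,0,0,0,0]' | grep -E 'pos|ft'
```

```text
position: [0.4681, 0.0326, -0.0177]
ft_force: [0.9, -9.2, 5.4]
position: [0.4679, 0.0346, -0.0177]
ft_force: [-0.1, -8.8, 4.8]
position: [0.4677, 0.0366, -0.0177]
ft_force: [-0.7, -9.7, 5.2]
```

```bash
python3 -m creep '[0.001,0,0,0,0.001,0,0,0,0,0,0,0]' | grep -E 'pos|ft'; python3 -m creep '[0.001,0,0,0,0.001,0,0,0,0,0,0,0]' | grep -E 'pos|ft'
```

```text
position: [0.4675, 0.0386, -0.0177]
ft_force: [0.2, -9.8, 4.9]
position: [0.4674, 0.0406, -0.0177]
ft_force: [-0.3, -8.8, 4.3]
```

```bash
python3 -m creep '[0.001,0,0,0,0.001,0,0,0,0,0,0,0]' | grep -E 'pos|ft'; python3 -m creep '[0.001,0,0,0,0.001,0,0,0,0,0,0,0]' | grep -E 'pos|ft'; python3 -m creep '[0.001,0,0,0,0.001,0,0,0,0,0,0,0]' | grep -E 'pos|ft'
```

```text
position: [0.4671, 0.0426, -0.0177]
ft_force: [-0.3, -9.2, 5.6]
position: [0.4669, 0.0446, -0.0177]
ft_force: [1.2, -9.4, 5.2]
position: [0.4668, 0.0466, -0.0177]
ft_force: [0.0, -9.1, 5.3]
```

```bash
python3 -m creep '[0.001,0,0,0,0.001,0,0,0,0,0,0,0]' | grep -E 'pos|ft'; python3 -m creep '[0.001,0,0,0,0.001,0,0,0,0,0,0,0]' | grep -E 'pos|ft'
```

```text
position: [0.4666, 0.0485, -0.0177]
ft_force: [0.3, -9.3, 4.2]
position: [0.4664, 0.0504, -0.0177]
ft_force: [-0.2, -10.3, 5.7]
```

```bash
python3 -m creep '[0.001,0,0,0,0.001,0,0,0,0,0,0,0]' | grep -E 'pos|ft'; python3 -m creep '[0.001,0,0,0,0.001,0,0,0,0,0,0,0]' | grep -E 'pos|ft'
```

```text
position: [0.4662, 0.0524, -0.0177]
ft_force: [-0.4, -9.8, 4.1]
position: [0.466, 0.0543, -0.0177]
ft_force: [1.2, -9.6, 5.4]
```

```bash
python3 -m creep '[0.001,0,0,0,0.001,0,0,0,0,0,0,0]' | grep -E 'pos|ft'; python3 -m creep '[0.001,0,0,0,0.0005,0,0,0,0,0,0,0]' | grep -E 'pos|ft'
```

```text
position: [0.4662, 0.0553, -0.0177]
ft_force: [0.1, -15.4, 4.6]
position: [0.4663, 0.0556, -0.0177]
ft_force: [-0.1, -23.1, 3.6]
```

It came up solid: motion stopped and the force rose from 9 to 23 N. I'll ease off, release and lift clear.

```bash
python3 -m creep '[-0.001,0,0,0,-0.001,0,0,0,0,0,0,0]'; python3 -m creep '[0,0,0,0,0,0,0,0,0,0,0,0,0,0,0,0,0,0,0,0,0,0,0,0,0,0,0,0]' 0.087; python3 -m creep '[0,0,-0.015,0,0,0,-0.02,0,0,0,-0.03,0,-0.01,0,-0.035,0,-0.02,0,-0.035,0,-0.02,0,-0.035,0,-0.02,0,-0.03,0,0,0,0,0,0,0,0,0]'
python3 - <<'E'
from h import *
c=shot("wrist"); pickle=__import__("pickle"); pickle.dump(c,open("w6.pkl","wb"))
cv2.imwrite("pics/w6.png",cv2.resize(c["img"][:,:,::-1],(800,600),interpolation=cv2.INTER_CUBIC))
E
```

```text
time: 17.67
position: [0.4661, 0.0553, -0.0177]
tool_rot: [0.675, 0.738, -0.001, 0.001]
ft_force: [0.2, -13.1, 4.2]
grip_width: 0.06
grip_force: 40.1
time: 18.25
position: [0.4658, 0.0572, -0.0178]
tool_rot: [0.675, 0.738, -0.0, -0.0]
ft_force: [-0.4, 0.3, -0.9]
grip_width: 0.0864
grip_force: 0.0
time: 19.0
position: [0.4734, -0.0138, 0.184]
tool_rot: [0.676, 0.737, 0.001, 0.002]
ft_force: [-0.1, -0.0, -0.7]
grip_width: 0.087
grip_force: 0.0
```

View pics/w6.png

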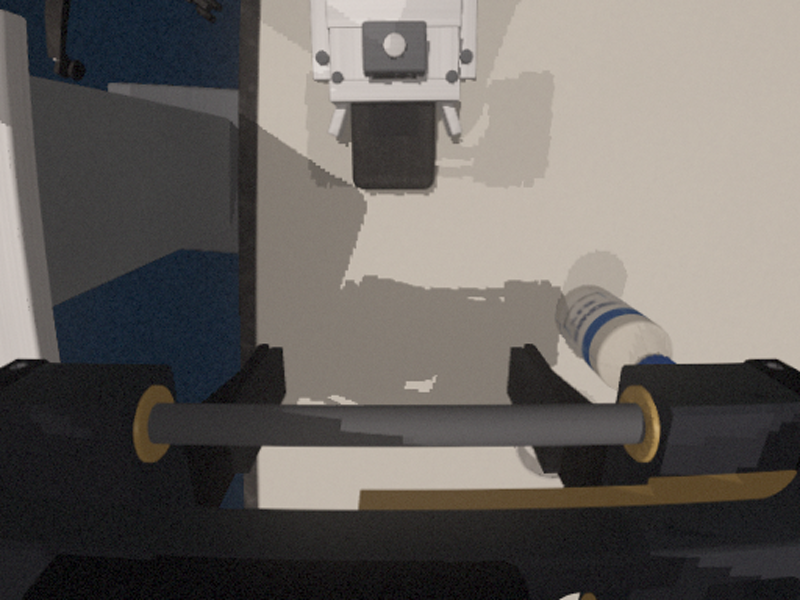

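The brick sits straight in the nest with its end at (394,188), about 60 mm outside the bridge front at row 102. The bottle is standing and the gripper is clear.

```bash
python3 -c "
from rig import robot
print(robot.hand_in())"
```

```text
the job is handed in; nothing more can be done
None
```

The adapter is in the nest, pushed past the roller until it came up solid at about 23 N and then released; the bottle and carton were not touched, and the job was handed in at about 19 s.

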